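Show the base of a sample pot to the inspection camera

TASK

The base of the white sample pot has to be checked for cracks with the small upward-looking inspection camera. First take the loose grey lid off the standing pot and lay it rim down in the round pocket of the metal plate, fully home; then pick up the pot and hold it in the air in front of the camera, its base squarely facing the lens, centred on the lens axis and 10 cm from the front of the lens. Do not touch the camera or disturb the glass jar and the mixing cup, and finish while still holding the pot there, without moving.

Things in the scene. Friction and masses are not known exactly. Their poses are not given: they have to be found in the camera images.
- white_pot: White plastic sample pot, open at the top (closed by the loose lid at the start), 54 mm high; round, tapered from 34 mm diameter at the base to 47 mm at the rim. Weighs about 40 g. Origin at the centre of its underside, z along its axis from the base to the mouth. It stands upright on the bench at the start.
- lid: Loose round grey plastic lid, 54 mm outer diameter, 14 mm high, 2 mm skirt wall, 3 mm thick top; weighs about 25 g. It sits rim down over the pot's rim with about 1.5 mm of play all round, its top 57 mm above the bench, and simply lifts off. Origin at the centre of its open rim plane, z from the rim to the closed top (upward when rim down); the top face is at z = 14 mm.
- seat_floor (a point): Centre of the floor of the round pocket in the square metal plate (80 x 80 x 14 mm, lying fixed on the bench). The pocket is 61 mm in diameter and 5 mm deep, so this point lies 9 mm above the bench and a seated lid stands 9 mm out of the plate.
- camera_head: Inspection camera, fixed in a stand on the bench (footprint 75 x 70 mm): grey 44 mm cube with a black and dark steel lens barrel, 38 to 32 mm in diameter, pointing up and leaning 35 degrees from the vertical. Origin at the centre of the front of the lens, 105 mm above the bench; z is the optical axis, pointing out of the lens (upward and leaning, roughly toward the robot). The body reaches 88 mm back from the origin along -z.
- focus (a point): The point in the air on the camera's optical axis, 100 mm in front of the lens, about 187 mm above the bench, where the centre of the pot's base belongs. Nothing is there to see.
- glass_vial: Clear thick glass jar, 41 mm diameter, 52 mm high, open and standing loose on the bench near the robot; leave it alone. Origin at the centre of its underside, z up.
- mixing_cup: Translucent mixing cup with a dark filling, 61 mm diameter at the rim, 40 mm high, standing loose on the bench near the robot; leave it alone. Origin at the centre of its underside, z up.
- camera_stand: The camera's fixed stand: dark steel base plate 75 x 70 x 8 mm with two grey cheeks 78 mm high that carry the camera. Origin on the bench; the plate's centre lies 55 mm from it along its x (away from the robot, where the camera leans back), the lens front 30 mm along x. z up.
Mind the look-alikes: they are no part of the job. Leave any red or turquoise look-alike of the white_pot alone.

How it is judged (in metres and radians):
On the way:
1. the lid lies rim down and fully home in the pocket, let go, and the pot still stands on the bench (horizontal distance between lid and seat_floor below 0.006 m and z of lid in the frame of seat_floor between -0.003 and 0.0025 m and angle between lid's own z axis and vertical below 0.08 rad and contact force between the fingers and lid below 0.05 N and linear speed of lid below 0.02 m/s and height (world z) of white_pot below 0.01 m and angle between white_pot's own z axis and vertical below 0.15 rad), for 0.2 s.
At the end, for the whole second after the job is handed in: Lid let go in the pocket, rim down (6 mm of centre, 2.5 mm of floor, level to 0.08 rad); fingers hold the pot still in the air, not on the camera, base centre within 25 mm of the point 100 mm in front of the lens, pot axis within 0.22 rad of the optical axis, base to the lens (horizontal distance between lid and seat_floor below 0.006 m and z of lid in the frame of seat_floor between -0.003 and 0.0025 m and angle between lid's own z axis and vertical below 0.08 rad and distance between white_pot and focus below 0.025 m and angle between the z axis of white_pot and the z axis of camera_head, either way round below 0.22 rad and angle between white_pot's own z axis and vertical below 1.2 rad and height (world z) of white_pot above 0.14 m and contact force between the fingers and white_pot above 0.3 N and contact force between white_pot and camera_stand below 0.05 N and contact force between the fingers and lid below 0.05 N and linear speed of white_pot below 0.03 m/s and angular speed of white_pot below 0.3 rad/s); the arm keeps its last pose, push and grip.
It fails at once if the camera is touched (over 2 N) (contact force between camera_stand and anything else above 2 N).
It fails at once if the glass jar is pushed more than 3 cm or tipped (distance of glass_vial from where it was at the start of the episode above 0.03 m or angle between glass_vial's own z axis and vertical above 0.3 rad).
It fails at once if the mixing cup is pushed more than 3 cm or tipped (distance of mixing_cup from where it was at the start of the episode above 0.03 m or angle between mixing_cup's own z axis and vertical above 0.3 rad).
It also fails if it takes over 58 s, if anything falls off the work surface, if the arm or the gripper's body presses on something with over 40 N, if the wrist force passes 120 N, or if a joint passes its speed limit or range.

ROBOT

A 7-joint arm with a two-finger parallel gripper is mounted at the origin on the work surface; the furniture and walls round the work are solid. World frame = base frame: x ahead of the robot, y to its left, z up, the work surface at z = 0. Lengths are in mm, angles in degrees, forces in N, time in s.
With the tool pointing down it reaches from about 425 to 925 mm from the base axis. Payload 6.8 kg.
Tool frame: the origin (TCP) lies on the centre line of the jaws, within the pads' length; the fingertips stand 17 mm ahead of it and the grasp point (between the pads) lies 2 mm behind it; z points along the fingers, y is the line along which they close (so a half turn about z gives the same grasp; the last joint's range is limited). The gripper opens to 85 mm and grips with 20 to 120 N. Pads are 22 mm wide; open, the fingers measure 114 mm over their backs; the gripper's body (76 mm by 85 mm) begins 54 mm behind the grasp point. The pads swing forward as they close: fully open they stand 13 mm farther back than shut.
Start: joints at [67.661, 27.33, 1.283, 89.118, -0.659, 63.558, -4.761], TCP at [187.716, -648.39, 248.308] pointing down, gripper open.
Joint ranges: [-169.35, 169.35], [-19.33, 120.38], [-80.79, 83.38], [13.8, 139.57], [-78.32, 258.32], [9.67, 109.79], [-169.56, 169.56]. Speed limits (degrees/s): [136.94, 136.94, 180, 180, 180, 180, 180].

INTERFACE

Orientations are given as [roll, pitch, yaw] about the fixed x, y, z axes, in that order (R = Rz(yaw) Ry(pitch) Rx(roll)).
In Python, from plant import observe, eyes, arm gives the robot as it stands.
- The arm moves only by the shell command python3 -m crank 'ROWS'. ROWS is JSON, a list of rows, each an object of numbers: "x", "y", "z": the shift along the tool's x, y, z in m; "spin": the turn about the tool's z in degrees; "claw": the finger opening in m, from 0 to 0.0854. A call has 1 to 20 rows; each row shifts and turns the commanded pose from where the row before left it, along the tool's axes as they then stand; what a row does not reach is not made up. A row lasts 1/8 s, in which the tool goes at most 62.5 mm and 10.7 degrees, less where a joint would pass 70% of its speed; a pose out of reach is approached as far as the arm can. A call with a gripper value outside its range is refused whole. The fingers move at their own pace and stop on an object; the grip force is fixed at half the most. Time passes only in rows, so rows that do not move let the fingers close. It gives the time, the measured TCP pose, the force, the opening and the grip force at its end, in the units of the state.
- observe(): the state, without advancing time (a new reading comes with each control period).
- eyes.snapshot(name): name is "side" or "top"; returns the picture (384x512x3 uint8, blue, green, red); there is no depth.
- eyes.calibration(name): a dict with "K" (3x3 intrinsics, pixels), "dist" ([k1, k2, p1, p2, k3] as OpenCV has them; the pictures are not rectified), "world_to_cam" (4x4, takes a point from world to camera coordinates). Camera axes: x right, y up, looking along -z (the intrinsics and any distortion apply to the point x, -y, -z); pixel columns grow to the right and rows downward; lengths in mm; the calibration is good to about 2 mm. A picture is of the moment at which its call begins. calibration takes no time and is no camera call.
- arm.sign_off(): hands the job in; it is judged then, once.
The state is a dict: "time_s": time; "joint_pos": joint angles; "qd": joint speeds; "tau": joint torques, N m; "ee_pos": TCP position; "eef_rot": TCP orientation; "force": force on the tool from outside, world axes, zero at the start; "wrist_torque": the same for the moment, N m; "grip_width": finger opening in mm; "grasp_force": force on a finger pad.
Only numpy, scipy, OpenCV 4.12 (cv2) and the standard library are available. Lean on these libraries where they do the work, as an engineer would, in place of code of your own. Each camera call takes 0.05 s, during which the arm holds its last target. There are 200 camera calls.

## Working session

There is one attempt and no reset: what is moved stays moved. The work goes in short steps, Python scripts to look and compute and a shell command to move; the robot and the scene stay as the last step left them, time stands still between calls to the robot, and variables do not carry over. Pictures are saved under pics/ and viewed, at most 10 in all, crops included, and the job is handed in when it is done.

```bash
ls; mkdir -p pics; python3 - <<'E'
from plant import observe, eyes, arm
import cv2,numpy as np
for n in("side","top"):
    im=eyes.snapshot(n); cv2.imwrite(f"pics/{n}0.png",im)
    c=eyes.calibration(n); print(n,np.round(c["K"],1).tolist(),np.round(c["dist"],3),np.round(c["world_to_cam"],3).tolist())
s=observe();print({k:np.round(v,2).tolist() for k,v in s.items()})
E
```

```text
pics
side [[433.3, 0.0, 267.8], [0.0, 433.3, 185.2], [0.0, 0.0, 1.0]] [0.033 0.    0.    0.    0.   ] [[0.987, -0.161, 0.014, -457.492], [0.078, 0.551, 0.831, -168.03], [-0.141, -0.819, 0.556, -871.397], [0.0, 0.0, 0.0, 1.0]]
top [[472.6, 0.0, 250.8], [0.0, 472.6, 192.8], [0.0, 0.0, 1.0]] [0.035 0.    0.    0.    0.   ] [[0.009, -1.0, 0.016, -0.971], [0.985, 0.012, 0.174, -475.135], [-0.174, 0.014, 0.985, -1099.643], [0.0, 0.0, 0.0, 1.0]]
{'time_s': 0.1, 'joint_pos': [67.66, 27.37, 1.28, 89.17, -0.66, 63.56, -4.76], 'qd': [-0.03, -0.1, -0.03, -0.16, -0.11, 0.02, 0.08], 'tau': [0.0, -59.78, 1.61, -28.2, 0.01, 0.01, 0.0], 'ee_pos': [187.56, -647.9, 247.43], 'eef_rot': [-179.91, 0.01, 16.15], 'force': [0.11, -0.67, 0.01], 'wrist_torque': [-0.02, -0.02, -0.08], 'grasp_force': 0.0, 'grip_width': 85.41}
```

View pics/side0.png

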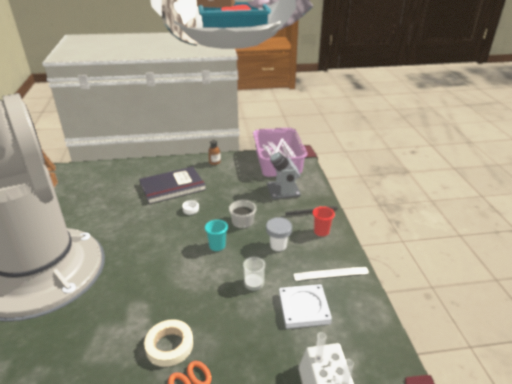

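View pics/top0.png

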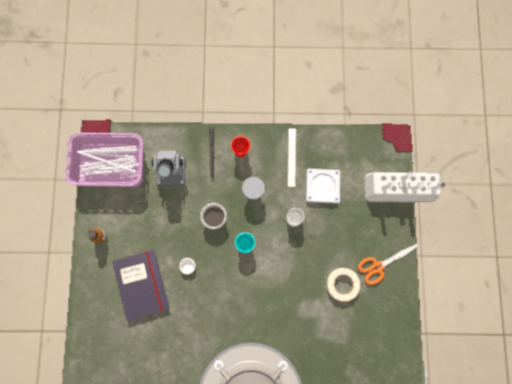

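The side view shows the white pot with its grey lid at (279,235), the plate at (305,305) and the camera at (287,178). In the top view these are at (253,188), (323,186) and (168,168). 

Things that could be taken for the pot (top-view pixels):
- red pot (241,146)
- turquoise pot (245,243)
- glass jar (296,217)
- mixing cup (213,216)
- white cap (187,267)

I choose the lidded one at (253,188) and will check it in a close crop.

```bash
cat > h.py <<'E'
from plant import observe, eyes, arm
import cv2,numpy as np
def ray(n,px):
    c=eyes.calibration(n);K=np.array(c["K"]);T=np.array(c["world_to_cam"])
    p=cv2.undistortPoints(np.array([[px]],float),K,np.array(c["dist"],float))[0,0]
    d=T[:3,:3].T@np.array([p[0],-p[1],-1]);o=-T[:3,:3].T@T[:3,3]
    return o,d/np.linalg.norm(d)
def onz(n,px,z):
    o,d=ray(n,px);return o+d*(z-o[2])/d[2]
def two(a,b):
    (o1,d1),(o2,d2)=ray("top",a),ray("side",b)
    t=np.linalg.lstsq(np.c_[d1,-d2],o2-o1,rcond=None)[0]
    p,q=o1+d1*t[0],o2+d2*t[1];return (p+q)/2,np.linalg.norm(p-q)
def proj(n,P):
    c=eyes.calibration(n);T=np.array(c["world_to_cam"]);p=T[:3,:3]@np.array(P,float)+T[:3,3]
    return cv2.projectPoints(np.array([[p[0],-p[1],-p[2]]]),np.zeros(3),np.zeros(3),np.array(c["K"]),np.array(c["dist"],float))[0][0,0]
E
python3 - <<'E'
from h import *
t=cv2.imread("pics/top0.png");s=cv2.imread("pics/side0.png")
A=cv2.resize(t[135:235,140:350],None,fx=3.8,fy=3.8,interpolation=2)[:380]
B=cv2.resize(s[140:215,255:330],(220,220),interpolation=2);C=cv2.resize(s[210:260,255:305],(220,220),interpolation=2);D=cv2.resize(s[275:335,270:340],(256,220),interpolation=2)
W=np.zeros((600,798,3),np.uint8);W[:380]=A;W[380:600,:220]=B;W[380:600,225:445]=C;W[380:600,450:706]=D
cv2.imwrite("pics/crop0.png",W)
for nm,px,z in(("lid",(253.5,188),57),("plate",(323,186),14),("red",(241,146),54),("jar",(296,217),50),("cup",(213,216),40),("turq",(245,243),54),("lens",(165,170),105),):
    print(nm,onz("top",px,z).round(1))
E
```

```text
lid [484.   -2.1  57. ]
plate [ 499.2 -175.6   14. ]
red [588.   29.1  54. ]
jar [ 416.4 -103.9   50. ]
cup [417.8  94.   40. ]
turq [353.2  16.7  54. ]
lens [514.4 201.8 105. ]
```

View pics/crop0.png

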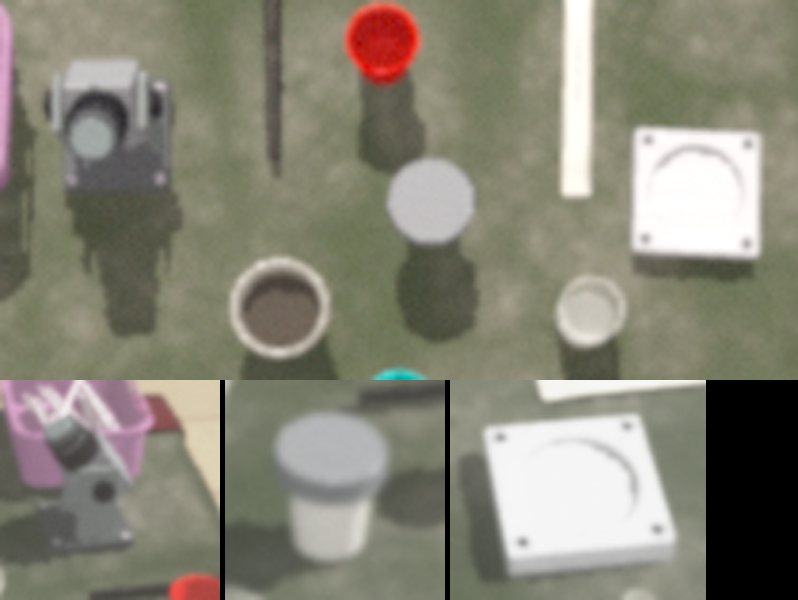

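The crop confirms that the lidded white pot is the target: the grey disc is at top (253,188) and the white tapered body is below it in the side view. It also shows the white plate with its pocket arc, and the camera leaning toward the robot with its lens at top ≈(164.5,170). Next I measure these with masks.

```bash
python3 - <<'E'
from h import *
t=cv2.imread("pics/top0.png");s=cv2.imread("pics/side0.png")
def blob(im,box,f):
    x0,y0,x1,y1=box;c=im[y0:y1,x0:x1].astype(int);m=f(c).astype(np.uint8)
    k=max(cv2.findContours(m,0,2,offset=(x0,y0))[0],key=cv2.contourArea);return k
mx=lambda c:(c.max(2)-c.min(2))
lid=blob(t,(236,172,272,206),lambda c:(c.min(2)>125)&(mx(c)<40))
(e,ax,an)=cv2.fitEllipse(lid);print("lid px",e,ax,onz("top",e,57).round(1))
pl=blob(t,(300,160,348,212),lambda c:c.min(2)>165)
r=cv2.minAreaRect(pl);print("plate",r,onz("top",r[0],14).round(1),[onz("top",p,14)[:2].round(0).tolist() for p in cv2.boxPoints(r)])
print("side plate",[onz("side",p,14).round(0) for p in((283,287.5),(322,287),(330,321),(286,328))])
ls=blob(s,(262,215,300,243),lambda c:(c.min(2)>120)&(mx(c)<40))
m=cv2.fitEllipse(ls);print("side lid",m, "pred top",proj("side",list(onz("top",e,57))))
print("lens",two((164.5,170),(278,158)))
for p in((65,188),(168,190)):print("front edge",onz("top",(140+p[0]/3.8,135+p[1]/3.8),8).round(1))
E
```

```text
lid px (253.23765563964844, 187.36187744140625) (22.301170349121094, 23.550701141357422) [485.5  -1.4  57. ]
plate ((322.6698913574219, 185.08346557617188), (34.0133171081543, 33.16778564453125), 2.2025980949401855) [ 501.5 -174.8   14. ] [[461.0, -131.0], [545.0, -135.0], [543.0, -220.0], [459.0, -214.0]]
side plate [array([ 471., -134.,   14.]), array([ 544., -143.,   14.]), array([ 537., -222.,   14.]), array([ 458., -225.,   14.])]
side lid ((279.4526062011719, 228.64395141601562), (24.829391479492188, 27.453195571899414), 155.6790313720703) pred top [278.68823833 225.11561473]
lens (array([518.36221706, 204.17503906,  97.45322145]), np.float64(4.439110748574103))
front edge [499.1 236.5   8. ]
front edge [498.6 169.4   8. ]
```

```bash
python3 -m crank '[{"spin":8.1,"claw":0.0854},{"spin":8.05},{"x":0.0213,"y":-0.0462},{"x":0.0213,"y":-0.0462},{"x":0.0213,"y":-0.0462},{"x":0.0213,"y":-0.0462},{"x":0.0213,"y":-0.0462},{"x":0.0213,"y":-0.0462},{"x":0.0213,"y":-0.0462},{"x":0.0213,"y":-0.0462},{"x":0.0213,"y":-0.0462},{"x":0.0213,"y":-0.0462},{"x":0.0213,"y":-0.0462},{"x":0.0213,"y":-0.0462},{"x":0.0213,"y":-0.0462},{"x":0.0213,"y":-0.0462},{}]'
```

```text
$[0]: bad value
```

```bash
python3 -m crank '[{"x":0,"y":0,"z":0,"spin":8.1,"claw":0.085}]'
```

```text
time_s: 0.22
ee_pos: [187.5, -648.0, 247.6]
eef_rot: [-179.9, 0.0, 7.9]
force: [0.0, 0.5, -0.5]
grip_width: 85.1
grasp_force: 0.0
```

```bash
python3 -m crank '[{"x":0,"y":0,"z":0,"spin":7.9,"claw":0.085},{"x":0.0213,"y":-0.0462,"z":0,"spin":0,"claw":0.085},{"x":0.0213,"y":-0.0462,"z":0,"spin":0,"claw":0.085},{"x":0.0213,"y":-0.0462,"z":0,"spin":0,"claw":0.085},{"x":0.0213,"y":-0.0462,"z":0,"spin":0,"claw":0.085},{"x":0.0213,"y":-0.0462,"z":0,"spin":0,"claw":0.085},{"x":0.0213,"y":-0.0462,"z":0,"spin":0,"claw":0.085},{"x":0.0213,"y":-0.0462,"z":0,"spin":0,"claw":0.085},{"x":0.0213,"y":-0.0462,"z":0,"spin":0,"claw":0.085},{"x":0.0213,"y":-0.0462,"z":0,"spin":0,"claw":0.085},{"x":0.0213,"y":-0.0462,"z":0,"spin":0,"claw":0.085},{"x":0.0213,"y":-0.0462,"z":0,"spin":0,"claw":0.085},{"x":0.0213,"y":-0.0462,"z":0,"spin":0,"claw":0.085},{"x":0.0213,"y":-0.0462,"z":0,"spin":0,"claw":0.085},{"x":0.0213,"y":-0.0462,"z":0,"spin":0,"claw":0.085}]'
```

```text
time_s: 2.1
ee_pos: [484.6, 0.6, 248.1]
eef_rot: [180.0, 0.0, 0.1]
force: [0.8, -0.2, 0.6]
grip_width: 85.2
grasp_force: 0.0
```

```bash
python3 -m crank '[{"x":0.0005,"y":0.0025,"z":0.05,"spin":0,"claw":0.085},{"x":0,"y":0,"z":0.055,"spin":0,"claw":0.085},{"x":0,"y":0,"z":0.05,"spin":0,"claw":0.085},{"x":0,"y":0,"z":0.014,"spin":0,"claw":0.085},{"x":0,"y":0,"z":0,"spin":0,"claw":0.085}]'; python3 - <<'E'
from h import *
t=eyes.snapshot("top");s=eyes.snapshot("side")
A=cv2.resize(s[150:270,220:340],(480,480),interpolation=2);B=cv2.resize(t[148:228,213:293],(320,320),interpolation=2)
W=np.zeros((480,800,3),np.uint8);W[:,:480]=A;W[:320,480:]=B;cv2.imwrite("pics/pick.png",W)
print(observe()["ee_pos"])
E
```

```text
time_s: 2.72
ee_pos: [484.7, -3.3, 79.3]
eef_rot: [180.0, 0.1, 0.2]
force: [0.3, -0.2, 0.5]
grip_width: 85.1
grasp_force: 0.0
[486.12930677  -3.19404377  80.89268843]
```

View pics/pick.png

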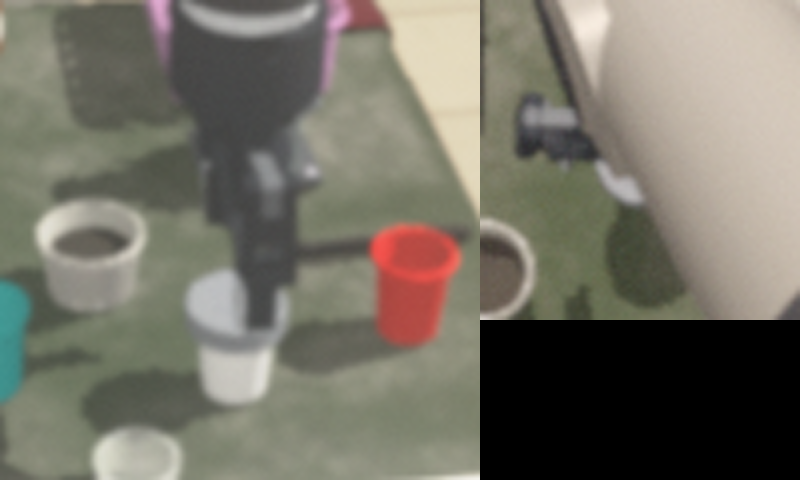

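The near fingertip ends at side ≈(285,232), clear of the lid. Its ray will give the tip height.

```bash
python3 - <<'E'
from h import *
o,d=ray("side",(285,232))
for y in(-45,-50,-57):print((o+d*(y-o[1])/d[1]).round(1))
s=eyes.snapshot("side");t=cv2.imread("pics/side0.png")
print("lid px now vs pred", proj("side",(485.5,-1.4,57)))
print(proj("side",(485.5-27,-1.4,57)),proj("side",(485.5+27,-1.4,57)),proj("side",(485.5,-28.4,57)))
E
```

```text
[489.8 -45.   73.9]
[488.7 -50.   78.2]
[487.1 -57.   84.2]
lid px now vs pred [278.66558594 225.10416457]
[265.92404419 226.28558218] [291.30210957 223.93481905] [281.06165332 233.39211194]
```

```bash
python3 -m crank '[{"x":0,"y":0,"z":0.0195,"spin":0,"claw":0.085},{"x":0,"y":0,"z":0,"spin":0,"claw":0.085},{"x":0,"y":0,"z":0,"spin":0,"claw":0.04},{"x":0,"y":0,"z":0,"spin":0,"claw":0.04},{"x":0,"y":0,"z":0,"spin":0,"claw":0.04},{"x":0,"y":0,"z":0,"spin":0,"claw":0.04},{"x":0,"y":0,"z":0,"spin":0,"claw":0.04},{"x":0,"y":0,"z":0,"spin":0,"claw":0.04}]'
```

```text
time_s: 3.88
ee_pos: [485.9, -3.2, 61.5]
eef_rot: [180.0, -0.1, 0.1]
force: [-3.0, 0.6, 11.7]
grip_width: 50.7
grasp_force: 60.1
```

```bash
python3 -m crank '[{"x":0,"y":0,"z":-0.01,"spin":0,"claw":0.04},{"x":0,"y":0,"z":-0.02,"spin":0,"claw":0.04},{"x":0,"y":0,"z":-0.03,"spin":0,"claw":0.04},{"x":0,"y":0,"z":0,"spin":0,"claw":0.04}]'; python3 - <<'E'
from h import *
s=eyes.snapshot("side")
A=cv2.resize(s[150:270,220:340],(480,480),interpolation=2);cv2.imwrite("pics/lift.png",A)
E
```

```text
time_s: 4.38
ee_pos: [486.5, -3.2, 122.2]
eef_rot: [-180.0, -0.3, 0.1]
force: [0.9, 0.5, -0.8]
grip_width: 50.9
grasp_force: 62.3
```

View pics/lift.png

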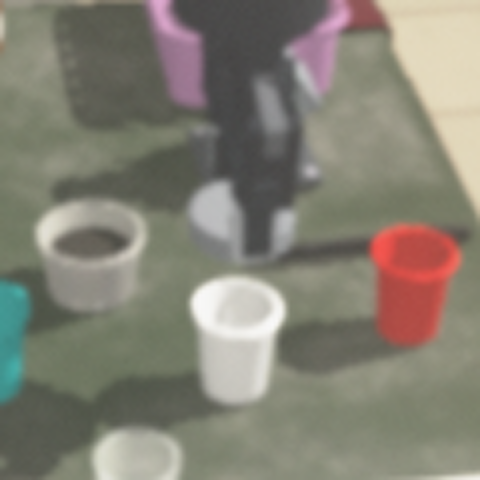

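The lid is held level at crop ≈(242,225), and the open pot still stands at (237,305). Now I check the pot's rim, the lid's x offset in the grip, and the pocket centre.

```bash
python3 - <<'E'
from h import *
s=cv2.imread("pics/side0.png");t=cv2.imread("pics/top0.png");now=eyes.snapshot("side");cv2.imwrite("pics/side_lift.png",now)
c=now[215:255,262:298].astype(int);m=(c.min(2)>150).astype(np.uint8)
k=max(cv2.findContours(m,0,2,offset=(262,215))[0],key=cv2.contourArea)
b=cv2.boundingRect(k);print("pot box",b)
# rim z=54: widest cols at rim centre row
print("pot rim proj L/R/far/near",[proj("side",(485.5+dx,-1.4+dy,54)).round(1).tolist() for dx,dy in((-23.5,0),(23.5,0),(0,23.5),(0,-23.5))])
print("lid proj L/R at tool",[proj("side",(486.3+dx,-3.2,117.7)).round(1).tolist() for dx in(-27,27)])
# pocket arc: dark edge pixels in plate
for n,im,(x0,y0,x1,y1) in(("top",t,(310,172,336,200)),("side",s,(290,290,322,320))):
    g=cv2.GaussianBlur(cv2.cvtColor(im,6),(0,0),.7)[y0:y1,x0:x1].astype(int)
    print(n);print(g[::2,::2] if n=="top" else g[::2,::2])
E
```

```text
pot box (267, 219, 25, 32)
pot rim proj L/R/far/near [[267.6, 227.3], [289.6, 225.2], [276.6, 219.3], [280.7, 233.4]]
lid proj L/R at tool [[266.8, 203.2], [293.2, 201.0]]
top
[[208 238 252 251 246 238 235 237 244 250 252 253 244]
 [248 251 248 233 216 216 214 207 207 221 239 251 248]
 [253 248 222 216 236 248 249 241 235 230 219 237 251]
 [252 235 221 242 253 254 254 254 253 252 241 230 242]
 [250 243 250 254 255 255 254 255 254 254 253 239 230]
 [250 251 254 255 255 255 255 255 255 254 254 250 233]
 [248 252 254 254 254 254 254 254 255 255 254 253 242]
 [251 253 254 254 254 254 254 254 254 254 253 253 246]
 [253 254 255 255 255 255 255 255 255 255 255 254 249]
 [254 253 254 254 254 254 254 254 254 254 254 253 249]
 [253 253 253 253 253 254 254 254 253 253 253 253 252]
 [252 254 253 254 254 254 255 254 254 254 255 254 254]
 [226 250 254 255 255 255 255 255 255 255 255 254 252]
 [210 246 253 254 254 255 255 255 255 255 255 255 241]]
side
[[244 245 245 244 240 237 237 235 233 235 238 242 244 243 241 243]
 [245 245 243 239 234 234 236 235 228 219 211 219 233 242 245 245]
 [245 242 242 
[... 157 characters left out ...]
 245 245 244 242 223 202 229]
 [245 245 245 245 245 245 245 245 245 245 245 245 245 241 219 212]
 [245 245 245 245 245 245 245 245 245 245 245 245 245 244 228 201]
 [245 245 245 245 245 245 245 245 245 245 245 245 245 245 230 201]
 [246 245 245 245 245 245 245 245 245 245 245 245 245 245 238 215]
 [246 245 245 245 245 245 245 245 245 245 245 245 245 245 241 227]
 [246 245 245 245 245 245 245 245 245 245 245 245 245 245 239 237]
 [246 245 245 245 245 245 245 245 245 245 245 245 245 244 240 243]
 [246 245 245 245 245 245 245 245 245 245 245 245 245 244 244 245]
 [241 244 245 245 245 245 245 245 244 245 245 245 245 245 245 245]
 [200 237 245 245 245 245 245 245 245 245 245 244 244 244 243 242]]
```

```bash
python3 - <<'E'
from h import *
T=[(140+a/3.8,135+b/3.8) for a,b in((648,140),(748,143),(747,244),(645,239))]
S=[(270+(a-450)/3.657,275+(b-380)/3.667) for a,b in((500,437),(627,426),(657,530),(523,542))]
def x(q):
    q=np.array([[*p,1] for p in q]);c=np.cross(np.cross(q[0],q[2]),np.cross(q[1],q[3]));return c[:2]/c[2]
a,b=x(T),x(S)
print(a,onz("top",a,14).round(1));print(b,onz("side",b,14).round(1));print(two(a,b))
E
```

```text
[323.2961776  185.25690959] [ 501.1 -176.4   14. ]
[304.59305823 302.90273327] [ 502.5 -176.    14. ]
(array([ 501.70986391, -176.36881141,   14.30408747]), np.float64(1.300277227239499))
```

```bash
python3 -m crank '[{"x":0.0036,"y":0.0432,"z":0,"spin":0,"claw":0.04},{"x":0.0036,"y":0.0432,"z":0,"spin":0,"claw":0.04},{"x":0.0036,"y":0.0432,"z":0,"spin":0,"claw":0.04},{"x":0.0037,"y":0.0432,"z":0,"spin":0,"claw":0.04},{"x":0,"y":0,"z":0.04,"spin":0,"claw":0.04},{"x":0,"y":0,"z":0.032,"spin":0,"claw":0.04},{"x":0,"y":0,"z":0,"spin":0,"claw":0.04},{"x":0,"y":0,"z":0,"spin":0,"claw":0.04}]'; python3 - <<'E'
from h import *
s=eyes.snapshot("side");t=eyes.snapshot("top")
W=np.hstack([cv2.resize(s[255:345,260:350],(400,400),interpolation=2),cv2.resize(t[150:220,288:358],(400,400),interpolation=2)]);cv2.imwrite("pics/place.png",W)
E
```

```text
time_s: 5.48
ee_pos: [500.0, -175.9, 48.2]
eef_rot: [-180.0, 0.0, 0.2]
force: [0.6, -0.9, -0.8]
grip_width: 51.0
grasp_force: 62.5
```

View pics/place.png

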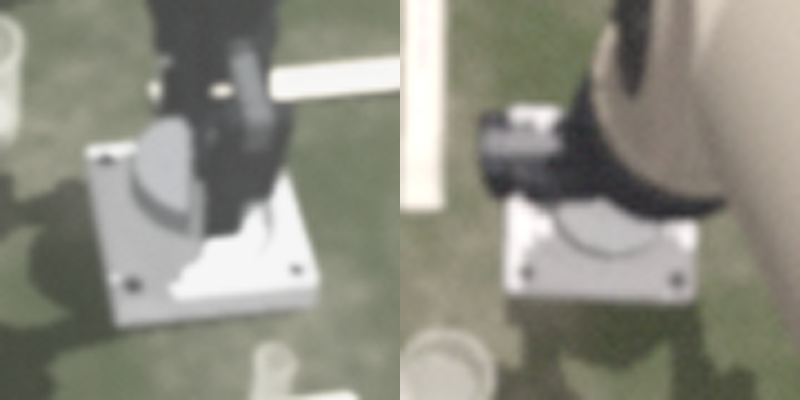

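Side view: the lid is over the plate with its left extreme at ≈(290,290). Top view: the lid's near arc bottoms out at ≈(324.7,194.5). I check both against the expected lid pose.

```bash
python3 - <<'E'
from h import *
print(observe()["ee_pos"])
for z in(43.7,29.7):
  print(onz("top",(324.75,194.9),z).round(1),onz("top",(324.75,193.8),z).round(1))
  a=np.radians(np.arange(0,360,5));P=np.array([proj("side",(501+27*np.cos(q),-176+27*np.sin(q),z)) for q in a]);i=P[:,0].argmin();j=P[:,1].argmax();print(z,P[i],P[j])
  P=np.array([proj("top",(501+27*np.cos(q),-176+27*np.sin(q),z)) for q in a]);print("top low",P[P[:,1].argmax()],P[P[:,0].argmin()])
E
```

```text
[ 500.62199925 -176.14855173   48.96993916]
[ 471.7 -174.4   43.7] [ 474.4 -174.4   43.7]
43.7 [289.6228116  291.27275303] [305.69832239 303.49923783]
top low [325.39671655 193.952172  ] [314.06126649 182.8418591 ]
[ 474.1 -176.8   29.7] [ 476.8 -176.9   29.7]
29.7 [289.30481546 296.7021685 ] [305.20974235 308.97305729]
top low [324.41490882 194.93463529] [313.21827507 183.95271979]
```

```bash
python3 -m crank '[{"x":0.0007,"y":0,"z":0.011,"spin":0,"claw":0.04},{"x":0,"y":0,"z":0.005,"spin":0,"claw":0.04},{"x":0,"y":0,"z":0.002,"spin":0,"claw":0.04},{"x":0,"y":0,"z":0.001,"spin":0,"claw":0.04},{"x":0,"y":0,"z":0,"spin":0,"claw":0.04}]'
```

```text
time_s: 6.2
ee_pos: [500.5, -176.1, 28.8]
eef_rot: [180.0, -0.0, 0.1]
force: [-0.4, 0.3, -1.3]
grip_width: 51.0
grasp_force: 62.5
```

```bash
python3 -m crank '[{"x":0,"y":0,"z":0.001,"spin":0,"claw":0.04},{"x":0,"y":0,"z":0,"spin":0,"claw":0.04}]'
```

```text
time_s: 6.45
ee_pos: [500.6, -176.2, 28.0]
eef_rot: [180.0, -0.0, 0.1]
force: [-0.5, -0.4, 1.8]
grip_width: 50.7
grasp_force: 63.8
```

```bash
python3 -m crank '[{"x":0,"y":0,"z":0,"spin":0,"claw":0.06},{"x":0,"y":0,"z":0,"spin":0,"claw":0.07},{"x":0,"y":0,"z":0,"spin":0,"claw":0.085},{"x":0,"y":0,"z":0,"spin":0,"claw":0.085},{"x":0,"y":0,"z":-0.02,"spin":0,"claw":0.085},{"x":0,"y":0,"z":-0.05,"spin":0,"claw":0.085},{"x":0,"y":-0.02,"z":-0.05,"spin":0,"claw":0.085},{"x":-0.004,"y":-0.05,"z":0,"spin":0,"claw":0.085},{"x":-0.004,"y":-0.05,"z":0,"spin":0,"claw":0.085},{"x":-0.005,"y":-0.0545,"z":0,"spin":0,"claw":0.085},{"x":0,"y":0,"z":0,"spin":0,"claw":0.085}]'; python3 - <<'E'
from h import *
s=eyes.snapshot("side");t=eyes.snapshot("top")
W=np.hstack([cv2.resize(s[255:345,260:350],(400,400),interpolation=2),cv2.resize(t[150:220,288:358],(400,400),interpolation=2)]);cv2.imwrite("pics/seated.png",W)
for z in(9,23):
  a=np.radians(np.arange(0,360,5))
  for n in("side","top"):
    P=np.array([proj(n,(502+27*np.cos(q),-176+27*np.sin(q),z)) for q in a]);P=(P-([260,255] if n=="side" else [288,150]))*(400/90 if n=="side" else 400/70);print(n,z,P.min(0).round(),P.max(0).round())
E
```

```text
time_s: 7.82
ee_pos: [486.6, 3.2, 148.2]
eef_rot: [-179.9, -0.0, 0.6]
force: [-1.0, 0.1, -0.0]
grip_width: 84.7
grasp_force: 0.0
side 9 [131. 171.] [262. 275.]
top 9 [137. 141.] [261. 263.]
side 23 [132. 148.] [265. 251.]
top 23 [142. 134.] [267. 257.]
```

View pics/seated.png

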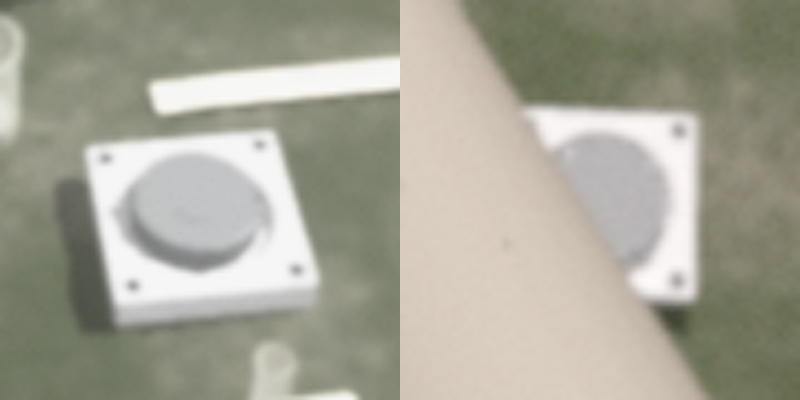

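The lid is seated: its top disc covers crop cols 133–265 and rows 152–252, which matches the prediction for z=23. Next is the pot, gripped at the rim. The tool can't tilt, so I'll swing the pot in the pads by pushing its foot against the fixed plate's far side.

```bash
python3 -m crank '[{"x":0.0003,"y":0.005,"z":0.05,"spin":0,"claw":0.085},{"x":0,"y":0,"z":0.035,"spin":0,"claw":0.085},{"x":0,"y":0,"z":0.015,"spin":0,"claw":0.085},{"x":0,"y":0,"z":0,"spin":0,"claw":0.085},{"x":0,"y":0,"z":0,"spin":0,"claw":0.03},{"x":0,"y":0,"z":0,"spin":0,"claw":0.03},{"x":0,"y":0,"z":0,"spin":0,"claw":0.03},{"x":0,"y":0,"z":0,"spin":0,"claw":0.03},{"x":0,"y":0,"z":0,"spin":0,"claw":0.03},{"x":0,"y":0,"z":0,"spin":0,"claw":0.03}]'
```

```text
time_s: 9.18
ee_pos: [488.5, -6.5, 49.2]
eef_rot: [180.0, -0.2, 0.2]
force: [-0.6, -0.9, 5.5]
grip_width: 43.8
grasp_force: 59.9
```

```bash
python3 -m crank '[{"x":0,"y":0,"z":-0.02,"spin":0,"claw":0.03},{"x":0,"y":0,"z":-0.04,"spin":0,"claw":0.03},{"x":0.022,"y":0.0424,"z":0,"spin":0,"claw":0.03},{"x":0.022,"y":0.0424,"z":0,"spin":0,"claw":0.03},{"x":0.022,"y":0.0424,"z":0,"spin":0,"claw":0.03},{"x":0.021,"y":0.0424,"z":0,"spin":0,"claw":0.03},{"x":0,"y":0,"z":0.04,"spin":0,"claw":0.03},{"x":0,"y":0,"z":0.015,"spin":0,"claw":0.03},{"x":0,"y":0,"z":0,"spin":0,"claw":0.03},{"x":0,"y":0,"z":0,"spin":0,"claw":0.03}]'; python3 - <<'E'
from h import *
s=eyes.snapshot("side")
cv2.imwrite("pics/pre.png",cv2.resize(s[210:330,270:390],(480,480),interpolation=2))
E
```

```text
time_s: 10.42
ee_pos: [575.5, -175.3, 54.0]
eef_rot: [180.0, -0.1, 0.2]
force: [0.5, 0.3, -0.0]
grip_width: 43.9
grasp_force: 61.1
```

View pics/pre.png

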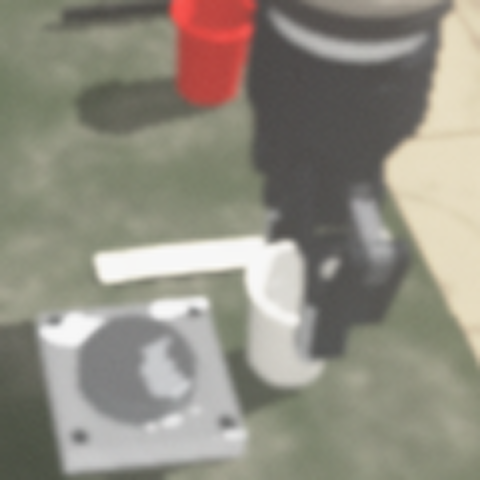

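The pot is held upright with its foot at crop cols 248–322, just beyond the plate's far edge (245). Now I push in −x.

```bash
python3 -m crank '[{"x":-0.008,"y":0,"z":0,"spin":0,"claw":0.03},{"x":-0.005,"y":0,"z":0,"spin":0,"claw":0.03},{"x":-0.005,"y":0,"z":0,"spin":0,"claw":0.03},{"x":-0.005,"y":0,"z":0,"spin":0,"claw":0.03},{"x":0,"y":0,"z":0,"spin":0,"claw":0.03}]'
```

```text
time_s: 11.1
ee_pos: [555.5, -176.2, 55.0]
eef_rot: [180.0, -0.5, 0.2]
force: [6.6, 1.1, 5.4]
grip_width: 43.8
grasp_force: 61.2
```

```bash
python3 -m crank '[{"x":-0.004,"y":0,"z":0,"spin":0,"claw":0.03},{"x":-0.004,"y":0,"z":0,"spin":0,"claw":0.03},{"x":-0.003,"y":0,"z":0,"spin":0,"claw":0.03},{"x":0,"y":0,"z":0,"spin":0,"claw":0.03}]'; python3 - <<'E'
from h import *
s=eyes.snapshot("side")
cv2.imwrite("pics/tilt.png",cv2.resize(s[210:330,270:390],(480,480),interpolation=2))
E
```

```text
time_s: 11.6
ee_pos: [545.6, -176.2, 55.8]
eef_rot: [179.9, -0.6, 0.2]
force: [6.2, 0.6, 8.6]
grip_width: 43.9
grasp_force: 61.3
```

View pics/tilt.png

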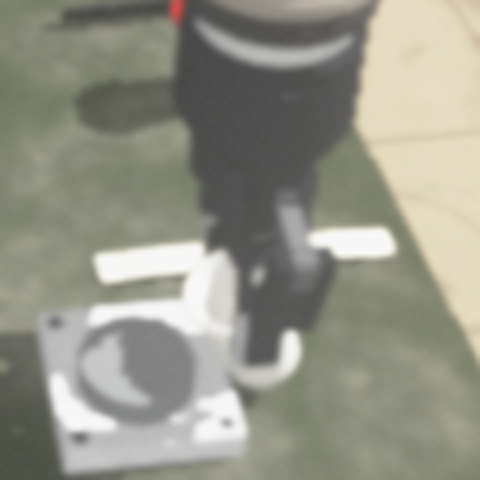

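The pot is swinging as planned: the mouth leans over the plate at (205,290) and the base is out at (265,365). I continue, then back off, lift and measure the tilt.

```bash
python3 -m crank '[{"x":-0.004,"y":0,"z":0,"spin":0,"claw":0.03},{"x":-0.004,"y":0,"z":0,"spin":0,"claw":0.03},{"x":-0.003,"y":0,"z":0,"spin":0,"claw":0.03},{"x":0,"y":0,"z":0,"spin":0,"claw":0.03}]'
```

```text
time_s: 12.15
ee_pos: [532.7, -176.2, 54.7]
eef_rot: [180.0, -0.4, 0.2]
force: [4.9, 0.3, 6.0]
grip_width: 43.4
grasp_force: 60.8
```

```bash
python3 -m crank '[{"x":0.01,"y":0,"z":-0.01,"spin":0,"claw":0.03},{"x":0.02,"y":0,"z":-0.03,"spin":0,"claw":0.03},{"x":0,"y":0,"z":-0.05,"spin":0,"claw":0.03},{"x":0,"y":0,"z":-0.04,"spin":0,"claw":0.03},{"x":0,"y":0,"z":0,"spin":0,"claw":0.03},{"x":0,"y":0,"z":0,"spin":0,"claw":0.03}]'; python3 - <<'E'
from h import *
s=eyes.snapshot("side");cv2.imwrite("pics/tilted_full.png",s)
P=observe()["ee_pos"];print(P)
u,v=proj("side",P).round().astype(int);print(u,v)
x0,y0=u-24,v-16
c=s[y0:v+34,x0:u+28].astype(int)
m=(c.min(2)>110)&((c.max(2)-c.min(2))<45)
for i,r in enumerate(m):print(y0+i,''.join('#' if q else '.' for q in r))
a=P-[0,0,0]
for th in(0,20,35,50):
  t=np.radians(th);ax=np.array([-np.sin(t),0,np.cos(t)]);nn=np.array([np.cos(t),0,np.sin(t)])
  M=P+[0,0,3];B=M-52*ax
  print(th,"base",proj("side",B).round(1),"b+x",proj("side",B+17*nn).round(1),"b-x",proj("side",B-17*nn).round(1),"b-y",proj("side",B-[0,17,0]).round(1),"rim-x",proj("side",M-23.5*nn).round(1))
E
```

```text
time_s: 12.9
ee_pos: [558.8, -176.1, 182.2]
eef_rot: [-180.0, 0.1, 0.1]
force: [-0.8, -0.1, -1.2]
grip_width: 43.8
grasp_force: 61.0
[ 558.50563036 -176.00413219  181.61310574]
344 229
213 ....................................................
214 ......................###...........................
215 ....................######.....##...................
216 ..................########....####..................
217 ................##########....###...................
218 ..............############....###...................
219 .............#############....##...................#
220 .............#############....##...................#
221 ............##############........................##
222 ............##############........................##
223 ............##############........................##
224 ...........###############.......................###
225 ...........###############.......................###
226 ...........###############......................####
227 ..........################......................####
228 ..........################.....................#####
229
[... 1617 characters left out ...]
#....##################..#######
258 ####################################################
259 ####################################################
260 #########################################.##########
261 ####################################################
262 #############################################.######
0 base [341.2 251.1] b+x [350.9 250.1] b-x [331.5 252.1] b-y [344.3 258. ] rim-x [330.6 228.4]
20 base [351.6 248.7] b+x [361.1 245.1] b-x [342.1 252.2] b-y [354.9 255.6] rim-x [331.  232.2]
35 base [358.9 245.2] b+x [367.6 240. ] b-x [350.2 250.3] b-y [362.3 252. ] rim-x [332.3 234.6]
50 base [365.3 240.5] b+x [372.7 233.9] b-x [358.1 246.9] b-y [368.9 247.3] rim-x [334.5 236.5]
```

```bash
python3 -m crank '[{"x":0,"y":0,"z":-0.045,"spin":0,"claw":0.03},{"x":-0.0166,"y":-0.0474,"z":0,"spin":0,"claw":0.03},{"x":-0.0166,"y":-0.0474,"z":0,"spin":0,"claw":0.03},{"x":-0.0166,"y":-0.0474,"z":0,"spin":0,"claw":0.03},{"x":-0.0166,"y":-0.0474,"z":0,"spin":0,"claw":0.03},{"x":-0.0166,"y":-0.0474,"z":0,"spin":0,"claw":0.03},{"x":-0.0166,"y":-0.0474,"z":0,"spin":0,"claw":0.03},{"x":-0.0166,"y":-0.0474,"z":0,"spin":0,"claw":0.03},{"x":-0.0166,"y":-0.0474,"z":0,"spin":0,"claw":0.03},{"x":0,"y":0,"z":0,"spin":0,"claw":0.03},{"x":0,"y":0,"z":0,"spin":0,"claw":0.03}]'; python3 - <<'E'
from h import *
s=eyes.snapshot("side");P=observe()["ee_pos"];print(P)
A=cv2.resize(s[80:200,180:330],(800,640),interpolation=2)[:600]
cv2.imwrite("pics/final.png",A)
for th in(20,27,35,43,50):
  t=np.radians(th);ax=np.array([-np.sin(t),0,np.cos(t)]);nn=np.array([np.cos(t),0,np.sin(t)])
  M=P+[0,0,3];B=M-52*ax
  f=lambda X:((proj("side",X)-[180,80])*16/3).round().astype(int).tolist()
  print(th,"base",f(B),"b+x",f(B+17*nn),"b-x",f(B-17*nn),"b-y",f(B-[0,17,0]),"rim-x",f(M-23.5*nn))
L=np.array([513,203,105]);print("lens",f(L),"focus",f(L+100*np.array([-.574,0,.819])))
E
```

```text
time_s: 14.32
ee_pos: [425.5, 201.9, 226.8]
eef_rot: [179.9, 0.1, 0.2]
force: [-0.0, 0.1, 0.5]
grip_width: 43.5
grasp_force: 61.2
[425.90129365 201.3749622  226.87113607]
20 base [354, 265] b+x [390, 250] b-x [317, 279] b-y [359, 282] rim-x [258, 182]
27 base [367, 259] b+x [402, 240] b-x [333, 277] b-y [372, 276] rim-x [261, 188]
35 base [381, 250] b+x [413, 227] b-x [350, 272] b-y [387, 268] rim-x [265, 194]
43 base [394, 239] b+x [423, 213] b-x [366, 266] b-y [400, 257] rim-x [270, 199]
50 base [404, 229] b+x [430, 200] b-x [379, 258] b-y [410, 247] rim-x [275, 203]
lens [507, 405] focus [381, 249]
```

View pics/final.png

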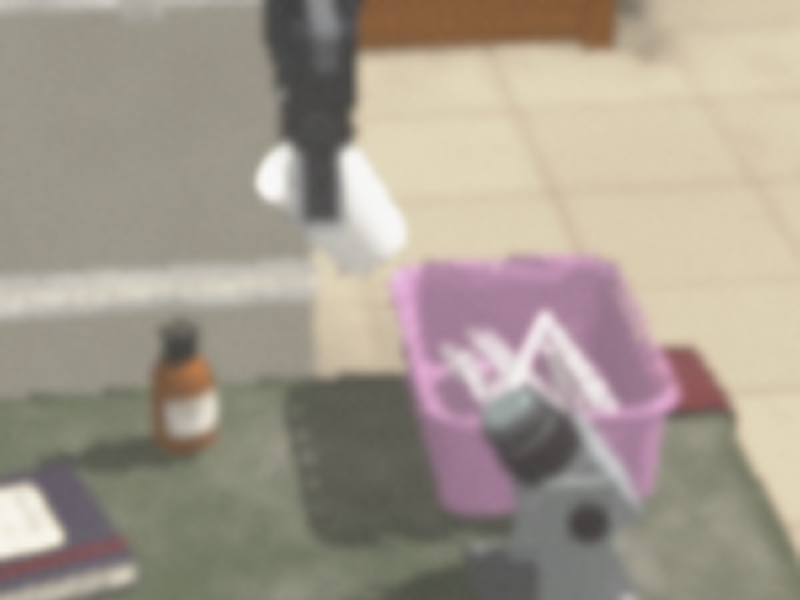

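The pot hangs tilted, with its base edge running from (350,268) to (405,228) and its centre at ≈(378,248). The focus is predicted at (381,249) and the tilt is ≈35°. I do a final numeric check of the lid and stillness, then hand in.

```bash
python3 -m crank '[{"x":0,"y":0,"z":0,"spin":0,"claw":0.03},{"x":0,"y":0,"z":0,"spin":0,"claw":0.03},{"x":0,"y":0,"z":0,"spin":0,"claw":0.03}]'; python3 - <<'E'
from h import *
s=eyes.snapshot("side")[255:345,260:350];A=cv2.resize(s,(400,400),interpolation=2)
d=cv2.absdiff(A,cv2.imread("pics/seated.png")[:,:400])[130:330,80:330]
print("lid area change mean/p99",d.mean(),np.percentile(d,99)); st=observe();print(np.abs(st["qd"]).max(),st["ee_pos"],st["grasp_force"])
if d.mean()<8: print(arm.sign_off())
E
```

```text
time_s: 14.75
ee_pos: [426.2, 202.4, 227.8]
eef_rot: [180.0, -0.0, 0.1]
force: [0.4, -0.2, -0.1]
grip_width: 43.4
grasp_force: 61.2
lid area change mean/p99 3.3914133333333334 7.0
0.2124531051880633 [426.1339672  202.52401649 227.84265124] 61.1904934499762
the job is handed in; nothing more can be done
None
```

The job is handed in: the lid is seated rim down in the pocket, and the pot is held still in front of the camera, tilted about 35°, with its base within a few millimetres of the focus point by my image measurements; no verdict came back.

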